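# Seat a drill chuck in a taper socket and tap it home against its stop

## Robot

A 6-joint arm with a two-finger parallel gripper is mounted at the origin on the work surface. World frame = base frame: x ahead of the robot, y to its left, z up, the work surface at z = 0. Lengths are in m, angles in rad, forces in N, time in s.
With the tool pointing down it reaches from about 0.35 to 0.95 m from the base axis. Payload 17.4 kg.
Tool frame: the origin (TCP) lies between the finger pads; the fingertips stand 14 mm ahead of it and the grasp point (between the pads) lies 5 mm behind it; z points along the fingers, y is the direction in which the jaws open and shut (so a half turn about z gives the same grasp; the last joint's range is limited). The gripper opens to 93 mm and grips with 3 to 60 N. Pads are 15 mm wide; open, the fingers measure 128 mm over their backs; the gripper's body (75 mm by 188 mm) begins 65 mm behind the grasp point.
Start: joints at [-1.195, 0.116, 1.442, -0, 1.584, -0.038], TCP at [0.271, -0.618, 0.193] pointing down, gripper open.
Joint ranges: [-2.83, 2.83], [-0.83, 2.19], [0.07, 2.5], [-1.14, 4.28], [0.01, 3], [-2.97, 2.97]. Speed limits (rad/s): [1.89, 1.89, 2.22, 3.14, 3.14, 3.14].

## Interface

Orientations are given as a unit quaternion [x, y, z, w].
In Python, from plant import ctrl gives the robot as it stands.
- The arm moves only by the tool step_arm, never from a script. Its argument "steps" is a list of rows, each a list of 7 numbers: the turn, a rotation vector about the tool's x, y, z each as a share of 60 degrees, from -1 to 1, then the shift along the tool's x, y, z each as a share of 50 cm, from -1 to 1, then the opening, from -1 (shut) to 1 (fully open). A call has exactly 8 rows; each row is the pose to reach, as a shift and turn from the pose measured when the call began, along the tool's axes at that moment; what a row does not reach only later rows make up. A row lasts 1/8 s, in which the tool goes at most 62.5 mm and 10.7 degrees, less where a joint would pass 70% of its speed; a pose out of reach is approached as far as the arm can. A call with a number of a shift or a turn outside -1 to 1 is refused whole. A call with a gripper value outside its range is refused whole. The fingers move at their own pace and stop on an object; "grip_force" is the grip in N (left out, the last holds). Time passes only in rows, so rows that repeat a pose let the fingers close, or fill a call up. It gives the time, the measured TCP pose, the force and the opening at its end, in the units of the state.
- ctrl.observe(): the state, without advancing time (a new reading comes with each control period).
- ctrl.capture(name): name is "scene" or "top"; returns a dict with "image" (480x640x3 uint8, red, green, blue), "mtx" (3x3 intrinsics, pixels), "T" (4x4, takes a point from camera to world coordinates). Camera axes: x right, y down, z forward; pixel columns grow to the right and rows downward; lengths in m; the calibration is good to about 2 mm. A picture is of the moment at which its call begins. There is no depth.
- ctrl.finish_job(): hands the job in, once; it reports no verdict.
The state is a dict: "time_s": time; "joint_pos": joint angles; "qd": joint speeds; "joint_torque": joint torques, N m; "tcp_pos": TCP position; "ee_rot": TCP orientation; "contact_force": force on the tool from outside, world axes, zero at the start; "moment": the same for the moment, N m; "finger_gap": finger opening in m.
Only numpy, scipy, OpenCV 4.12 (cv2) and the standard library are available. Lean on these libraries where they do the work, as an engineer would, in place of code of your own. Each camera call takes 0.05 s, during which the arm holds its last target.

## Task

Take the drill chuck out of the wooden rack and seat its tapered shank in the upright taper socket with a light hand push only, letting go of it as soon as the taper takes hold. Then tap the chuck down with the brass drift until it is home on the hidden stop in the socket, lift the drift clear, and give one last firm check tap of about 25 to 30 N that no longer moves it; never strike it harder than 40 N. Stand the drift upright on the bench again, well clear of the socket, and leave everything else as it was.

Things in the scene. Friction and masses are not known exactly. Their poses are not given: they have to be found in the camera images.
- chuck: Drill chuck on a taper shank, 0.5 kg, round, z up along its axis; tallest tool in the rack. Origin: axis, underside of the collar. Below: steel shank 50 mm long, diameter 28 mm at the collar, 13.4 mm at the lower end. Above: collar 44 mm wide, 8 mm thick; dark body 37 mm wide from 8 to 55 mm (grip at 35); nose narrowing to a flat end. At the start its collar rests on the rack.
- chuck_nose (a point): Centre of the chuck's flat upper end (28 mm wide), the place to strike, 70 mm above the chuck's origin along its axis.
- socket: Upright taper socket fixed to the bench: base plate 120 x 120 x 14 mm, steel column 68 mm wide, 100 mm high in all, z up. Origin: centre of the underside. In the 34 mm mouth on top six spring-loaded jaws form a taper bore matching the shank, 22 mm wide at the top. Deep in the bore, out of sight, a rigid stop screw ends the shank's travel; its setting differs each time.
- socket_face (a point): Centre of the socket's upper face, 100 mm above the bench. Dropped in, the chuck stops on the jaws, its origin 18 to 22 mm above this. Driving it on takes 3 to 15 N; the jaws hold it where it is left. Home is where the shank end meets the stop: origin anywhere from 0 to 14 mm above this point, found only by feel (rigid, no more travel). A 4 N hand push is enough: let go 17 mm or more up.
- drift: Brass drift: a plain round bar 28 mm in diameter and 110 mm long, about 0.5 kg, standing upright on the bench. Origin at the centre of its lower end (the striking face), z up along the bar. Grip it around 75 mm above the origin.
- drift_top (a point): Centre of the drift's upper end, 110 mm above its origin.
- rack: Fixed plywood block 90 x 235 x 70 mm with three upright 32 mm holes in a row along its own y axis, at y = -75, 0 and +75 mm. Origin: centre of the underside. The chuck and two other tools stand in it in any order; close the fingers across the row (rack's x axis).
- centre: Bystander, leave alone: lathe centre, a steel taper with a 25 mm cylinder and a conical point on top, 44 mm above the rack, standing in another hole of the rack; collar 38 mm. Origin on the axis in the underside of its collar.
- plug: Bystander, leave alone: short taper plug with an 18 mm knob, 20 mm above the rack, standing in the remaining hole; collar 38 mm. Origin on the axis in the underside of its collar.
- bin: Bystander, leave alone: green open parts bin 100 x 160 x 70 mm on the bench beyond the socket. Origin at the centre of its underside.
- spanner: Bystander, leave alone: open-ended spanner lying on the bench between robot and socket. Origin under its middle.
Mind the look-alikes: they are no part of the job. What is shaped like the chuck but orange or purple is not meant.

How it is judged:
By the outcome, as a careful person would: the job done as asked, in the order asked, and still so for the second after the job is handed in, with the robot touching nothing.
It also fails if it takes over 66 s, if anything falls off the work surface, if the arm or the gripper's body presses on something with over 40 N, if the wrist force passes 120 N, or if a joint passes its speed limit or range.

## Working session

There is one attempt and no reset: what is moved stays moved. The work goes in short steps, Python scripts to look and compute and a tool call to move; the robot and the scene stay as the last step left them, time stands still between calls to the robot, and variables do not carry over. Pictures are saved under pics/ and viewed, and the job is handed in when it is done.

Besides the shell and the picture viewer there is one more tool, called after "Call:" by a JSON object that holds its "name" and its "arguments". step_arm: Moves the arm, as the interface text tells. Shift numbers are shares of 50 cm and turn numbers shares of 60 degrees, none past 1 either way. Its arguments: {"type":"object","properties":{"steps":{"type":"array"},"grip_force":{"type":"number"}},"required":["steps"]}

```bash
ls; mkdir -p pics
python3 - <<'E'
from plant import ctrl
import cv2,json
import numpy as np
s=ctrl.observe(); print({k:np.round(v,3).tolist() for k,v in s.items()})
for n in("scene","top"):
    c=ctrl.capture(n); cv2.imwrite(f"pics/{n}0.png",c["image"][:,:,::-1]); print(n,np.round(c["mtx"],1).tolist(),np.round(c["T"],4).tolist())
E
```

```text
pics
{'time_s': 0.0, 'joint_pos': [-1.195, 0.117, 1.442, -0.0, 1.584, -0.038], 'qd': [0.0, -0.0, 0.002, -0.001, -0.001, -0.0], 'joint_torque': [-0.002, -72.127, -62.262, 0.078, 0.024, -0.0], 'tcp_pos': [0.271, -0.618, 0.192], 'ee_rot': [0.979, 0.205, -0.0, -0.001], 'contact_force': [-0.321, -0.5, 0.859], 'moment': [0.018, 0.009, -0.015], 'finger_gap': 0.093}
scene [[565.4, 0.0, 318.0], [0.0, 565.4, 238.7], [0.0, 0.0, 1.0]] [[0.8646, 0.4317, -0.2571, 0.8443], [0.5024, -0.7338, 0.4574, -0.4825], [0.0089, -0.5246, -0.8513, 0.9723], [0.0, 0.0, 0.0, 1.0]]
top [[582.8, 0.0, 315.2], [0.0, 582.8, 234.7], [0.0, 0.0, 1.0]] [[0.009, -0.9845, 0.175, 0.3821], [-0.9999, -0.0109, -0.01, 0.0124], [0.0117, -0.1749, -0.9845, 1.1309], [0.0, 0.0, 0.0, 1.0]]
```

View pics/scene0.png

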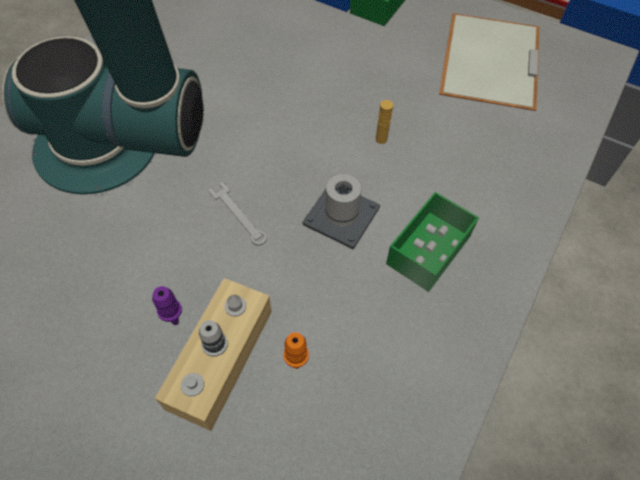

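View pics/top0.png

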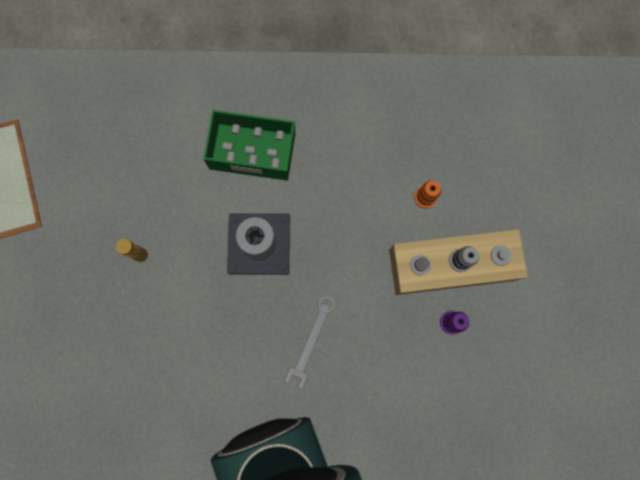

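```bash
cat > h.py <<'E'
import numpy as np,cv2
K={"scene":np.array([[565.4,0,318.0],[0,565.4,238.7],[0,0,1]]),"top":np.array([[582.8,0,315.2],[0,582.8,234.7],[0,0,1]])}
E
python3 - <<'E'
import cv2,numpy as np
a=cv2.imread("pics/scene0.png");b=cv2.imread("pics/top0.png")
def crop(im,x,y,w,h,f): return cv2.resize(im[y:y+h,x:x+w],None,fx=f,fy=f,interpolation=cv2.INTER_CUBIC)
cv2.imwrite("pics/c1.png",crop(a,150,270,160,120,5))
cv2.imwrite("pics/c2.png",crop(b,385,170,150,180*150//225,5))
cv2.imwrite("pics/c3.png",np.hstack([crop(b,215,200,90,90,4),crop(a,295,165,90,90,4)]))
cv2.imwrite("pics/c4.png",np.hstack([crop(b,105,225,50,50,8),crop(a,360,90,50,50,8)])[:, :800])
E
```

```text
(no output)
```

View pics/c1.png

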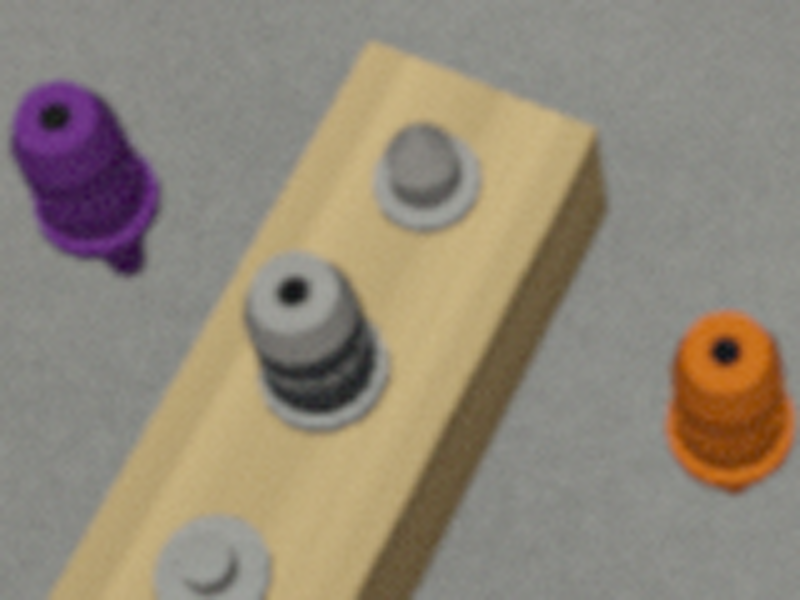

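View pics/c2.png

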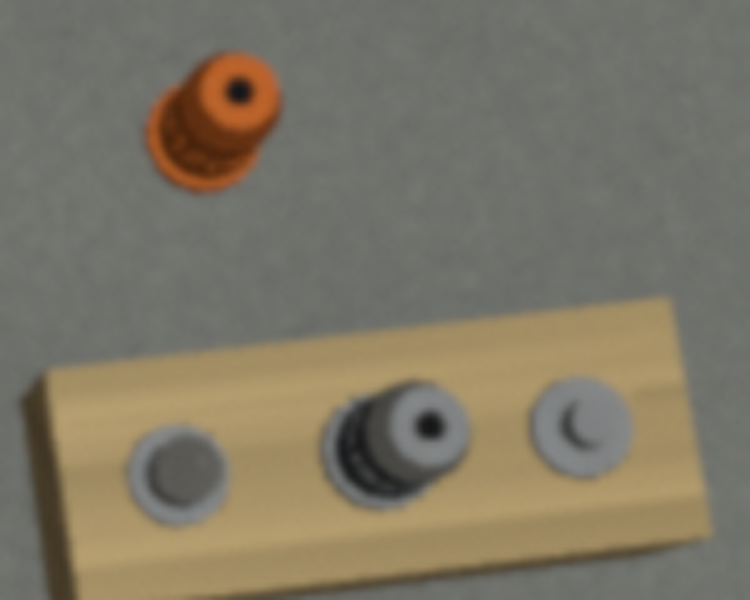

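View pics/c3.png

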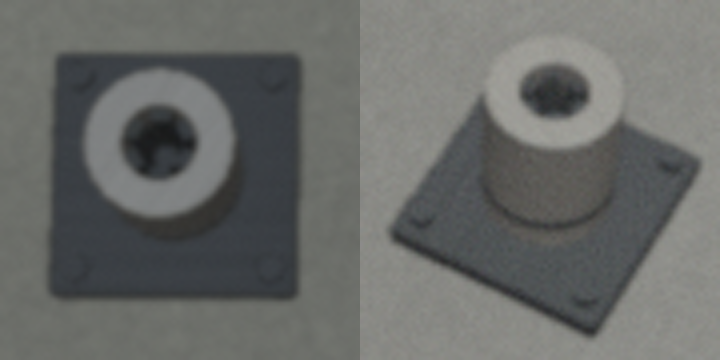

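View pics/c4.png

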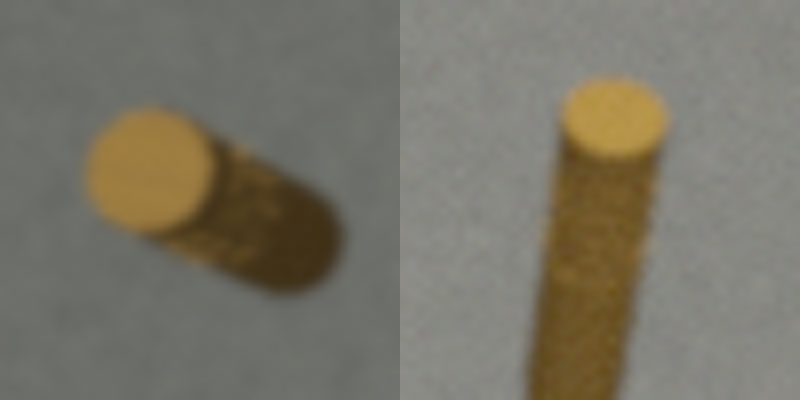

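```bash
cat > h.py <<'E'
import numpy as np,cv2
from scipy.spatial.transform import Rotation as R
from plant import ctrl
T={"scene":np.array([[0.8646,0.4317,-0.2571,0.8443],[0.5024,-0.7338,0.4574,-0.4825],[0.0089,-0.5246,-0.8513,0.9723],[0,0,0,1]]),
"top":np.array([[0.009,-0.9845,0.175,0.3821],[-0.9999,-0.0109,-0.01,0.0124],[0.0117,-0.1749,-0.9845,1.1309],[0,0,0,1]])}
K={"scene":np.array([[565.4,0,318.0],[0,565.4,238.7],[0,0,1]]),"top":np.array([[582.8,0,315.2],[0,582.8,234.7],[0,0,1]])}
def onz(n,p,z):
    d=T[n][:3,:3]@np.linalg.solve(K[n],[p[0],p[1],1]); o=T[n][:3,3]
    return o+d*(z-o[2])/d[2]
def tri(a,b):
    P=[K[n]@np.linalg.inv(T[n])[:3] for n in("top","scene")]
    X=cv2.triangulatePoints(P[0],P[1],np.array(a,float).reshape(2,1),np.array(b,float).reshape(2,1)); return (X[:3]/X[3]).ravel()
def rel(pos,Rm=None):
    """print shift in tool axes (shares of .5m) and turn shares to go to pos with rotation Rm"""
    s=ctrl.observe(); R0=R.from_quat(s["ee_rot"]); 
    d=R0.inv().apply(np.array(pos)-s["tcp_pos"])/0.5
    t=np.zeros(3) if Rm is None else (R0.inv()*Rm).as_rotvec()/np.radians(60)
    return np.round(t,4),np.round(d,4)
def down(yaw): # tool y axis in world at angle yaw (rad) ; z down
    y=np.array([np.cos(yaw),np.sin(yaw),0]);z=np.array([0,0,-1.]);x=np.cross(y,z)
    return R.from_matrix(np.stack([x,y,z],1))
def st():
    s=ctrl.observe(); y=R.from_quat(s["ee_rot"]).as_matrix()
    print("t",round(s["time_s"],2),"tcp",np.round(s["tcp_pos"],4),"z",np.round(y[:,2],3),"yaw",round(np.degrees(np.arctan2(y[1,1],y[0,1])),2),"F",np.round(s["contact_force"],2),"M",np.round(s["moment"],2),"gap",round(s["finger_gap"],4),"j",np.round(s["joint_pos"],2))
E
python3 - <<'E'
from h import *
for n,a,b,z in [("nose",(470.6,254.8),(208.2,327.8),.14),("sock",(254.6,235.4),(343.1,187.75),.1),("drift",(123.3,245.8),(386.4,104.2),.11)]:
    print(n,tri(a,b),onz("top",a,z),onz("scene",b,z))
c=lambda u,v:(385+(u+.5)/5-.5,170+(v+.5)/5-.5)
cs=lambda u,v:(150+(u+.5)/5-.5,270+(v+.5)/5-.5)
# rack top corners z=.07
A=onz("top",c(47,370),.07);B=onz("top",c(668,298),.07);C=onz("top",c(713,538),.07)
print(A,B,C,np.linalg.norm(A-B),np.degrees(np.arctan2(*(A-B)[1::-1])))
p1=onz("top",c(178,476),.078);p2=onz("top",c(582,427),.075);print(p1,p2,"mid",(p1+p2)/2,np.linalg.norm(p1-p2),np.degrees(np.arctan2(*(p1-p2)[1::-1])))
q=onz("scene",cs(428,178),.075);q2=onz("scene",cs(214,570),.075);print(q,q2,(q+q2)/2)
for n,p in[("orange",c(240,92))]:print(n,onz("top",p,.07))
print("purple",onz("top",(458,322),.12),onz("scene",(160.5,293),.07))
st()
print(onz("top",(117,246),.0), onz("top",c(205,140),0))
E
```

```text
nose [ 0.52635499 -0.26543237  0.13964097] [ 0.52605236 -0.26557142  0.14      ] [ 0.52677342 -0.26528803  0.14      ]
sock [0.5636146  0.11114821 0.09773297] [0.56286774 0.11064318 0.1       ] [0.56466764 0.10996806 0.1       ]
drift [0.54036781 0.34136916 0.10916399] [0.53990179 0.34083107 0.11      ] [0.54095144 0.34094131 0.11      ]
[ 0.55559879 -0.14406972  0.07      ] [ 0.5852521 -0.3758346  0.07     ] [ 0.49586152 -0.38772945  0.07      ] 0.2336541847926259 97.29113378539705
[ 0.51567365 -0.1901349   0.078     ] [ 0.53572154 -0.33978016  0.075     ] mid [ 0.5256976  -0.26495753  0.0765    ] 0.15101198483151562 97.63044919943603
[ 0.51755061 -0.19051387  0.075     ] [ 0.53676088 -0.33920239  0.075     ] [ 0.52715574 -0.26485813  0.075     ]
orange [ 0.66230414 -0.21832366  0.07      ]
purple [ 0.41192343 -0.24501345  0.12      ] [ 0.38875289 -0.23603162  0.07      ]
t 0.1 tcp [ 0.2713 -0.6179  0.1922] z [-0.     0.001 -1.   ] yaw -66.29 F [0.14 0.3  0.15] M [ 0.02  0.01 -0.01] gap 0.093 j [-1.19  0.12  1.44 -0.    1.58 -0.04]
[0.55637562 0.38847008 0.        ] [ 0.6608528  -0.21900573  0.        ]
```

Run:
```python
from h import *
print(rel([.5264,-.2654,.19],down(np.radians(7.5))))
```

```text
(array([-9.0000e-04, -6.0000e-04, -1.2299e+00]), array([ 0.7505, -0.4403,  0.0048]))
```

Call:
{"name": "step_arm", "arguments": {"steps": [[0,0,-0.13,0.1,-0.055,0,1],[0,0,-0.28,0.2,-0.115,0,1],[0,0,-0.43,0.31,-0.18,0,1],[0,0,-0.58,0.42,-0.245,0,1],[0,0,-0.73,0.53,-0.31,0,1],[0,0,-0.86,0.63,-0.37,0,1],[0,0,-0.96,0.71,-0.42,0,1],[0,0,-1,0.75,-0.44,0.005,1]]}}

```text
time_s: 1.1
tcp_pos: [0.5273, -0.2634, 0.1898]
ee_rot: [0.743, 0.669, 0.0, -0.001]
contact_force: [0.7, -0.6, -0.1]
finger_gap: 0.0929
```

Run:
```python
from h import *
st();print(rel([.5264,-.2654,.1],down(np.radians(7.5))))
```

```text
t 1.1 tcp [ 0.5273 -0.2634  0.1898] z [-0.     0.001 -1.   ] yaw -6.03 F [ 0.74 -0.62 -0.11] M [-0.06 -0.09 -0.01] gap 0.0929 j [-0.51 -0.07  1.63  0.    1.58 -0.4 ]
(array([-0.0003, -0.0011, -0.2255]), array([-0.0044, -0.0013,  0.1796]))
```

Call:
{"name": "step_arm", "arguments": {"steps": [[0,0,-0.1,-0.0044,-0.0013,0.01,1],[0,0,-0.2255,-0.0044,-0.0013,0.03,1],[0,0,-0.2255,-0.0044,-0.0013,0.06,1],[0,0,-0.2255,-0.0044,-0.0013,0.1,1],[0,0,-0.2255,-0.0044,-0.0013,0.14,1],[0,0,-0.2255,-0.0044,-0.0013,0.17,1],[0,0,-0.2255,-0.0044,-0.0013,0.1796,1],[0,0,-0.2255,-0.0044,-0.0013,0.1796,1]]}}

```text
time_s: 2.1
tcp_pos: [0.5264, -0.2655, 0.1]
ee_rot: [0.659, 0.752, 0.0, -0.001]
contact_force: [-0.1, 0.7, 0.2]
finger_gap: 0.093
```

Run:
```python
from h import *
st();c=ctrl.capture("scene")["image"][:,:,::-1]
cv2.imwrite("pics/g1.png",cv2.resize(c[250:430,120:360],None,fx=3,fy=3))
```

```text
t 2.1 tcp [ 0.5264 -0.2655  0.1   ] z [-0.     0.001 -1.   ] yaw 7.48 F [-0.09  0.65  0.16] M [-0.03 -0.08  0.06] gap 0.093 j [-0.51 -0.03  1.74  0.    1.43 -0.64]
```

View pics/g1.png

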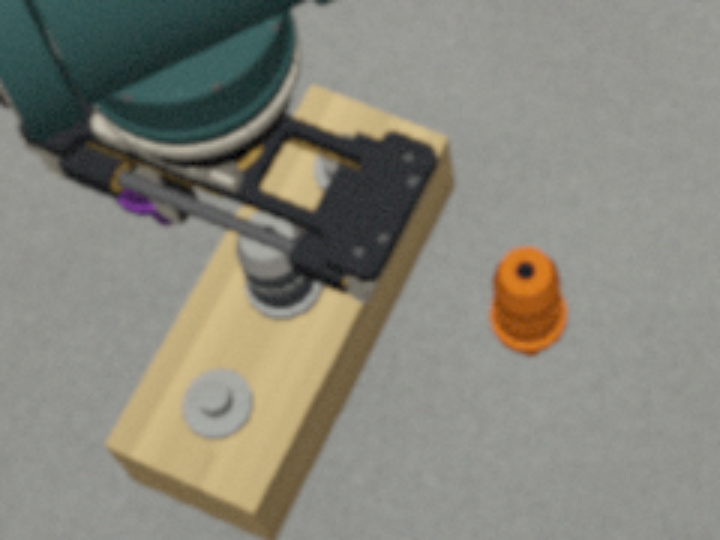

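The fingers straddle the grey chuck (around px 215,338 in the scene image). Purple and orange are clear of the gripper. Closing now.

Call:
{"name": "step_arm", "arguments": {"steps": [[0,0,0,0,0,0,0],[0,0,0,0,0,0,-0.3],[0,0,0,0,0,0,-1],[0,0,0,0,0,0,-1],[0,0,0,0,0,0,-1],[0,0,0,0,0,0,-1],[0,0,0,0,0,0,-1],[0,0,0,0,0,0,-1]], "grip_force": 25}}

```text
time_s: 3.15
tcp_pos: [0.5267, -0.2656, 0.1005]
ee_rot: [0.659, 0.752, 0.0, -0.0]
contact_force: [2.8, -0.0, -0.6]
finger_gap: 0.0341
```

Run:
```python
from h import *
st()
```

```text
t 3.15 tcp [ 0.5267 -0.2656  0.1005] z [ 0.     0.001 -1.   ] yaw 7.49 F [ 2.84 -0.01 -0.57] M [-0.   -0.48 -0.03] gap 0.0341 j [-0.51 -0.03  1.74  0.    1.43 -0.64]
```

Call:
{"name": "step_arm", "arguments": {"steps": [[0,0,0,0,0,-0.02,-1],[0,0,0,0,0,-0.06,-1],[0,0,0,0,0,-0.11,-1],[0,0,0,0,0,-0.16,-1],[0,0,0,0,0,-0.21,-1],[0,0,0,0,0,-0.25,-1],[0,0,0,0,0,-0.27,-1],[0,0,0,0,0,-0.27,-1]]}}

```text
time_s: 4.15
tcp_pos: [0.5268, -0.2657, 0.2359]
ee_rot: [0.659, 0.752, 0.001, 0.0]
contact_force: [0.4, -0.8, -5.8]
finger_gap: 0.0334
```

Run:
```python
from h import *
st()
for n in("scene","top"):
    c=ctrl.capture(n)["image"][:,:,::-1];cv2.imwrite(f"pics/l_{n}.png",c)
print(rel([.5638,.1103,.2355],down(np.radians(-10))))
```

```text
t 4.15 tcp [ 0.5268 -0.2657  0.2359] z [ 0.001  0.001 -1.   ] yaw 7.49 F [ 0.45 -0.8  -5.82] M [-0.07 -0.1   0.01] gap 0.0334 j [-0.51 -0.08  1.57  0.    1.65 -0.64]
(array([-0.0007, -0.0014,  0.2915]), array([ 0.7355,  0.1721, -0.0008]))
```

View pics/l_scene.png

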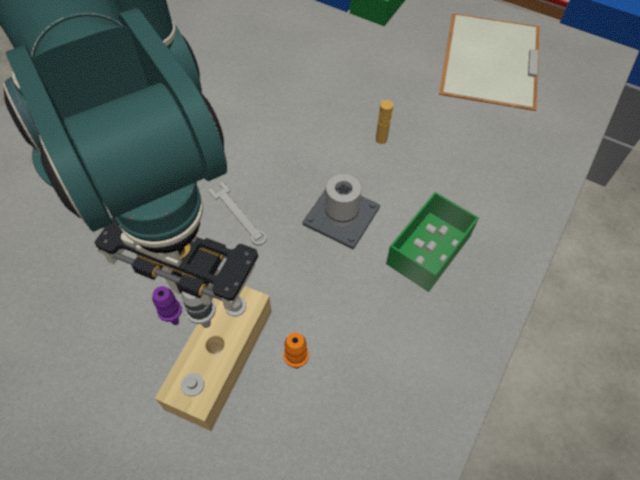

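View pics/l_top.png

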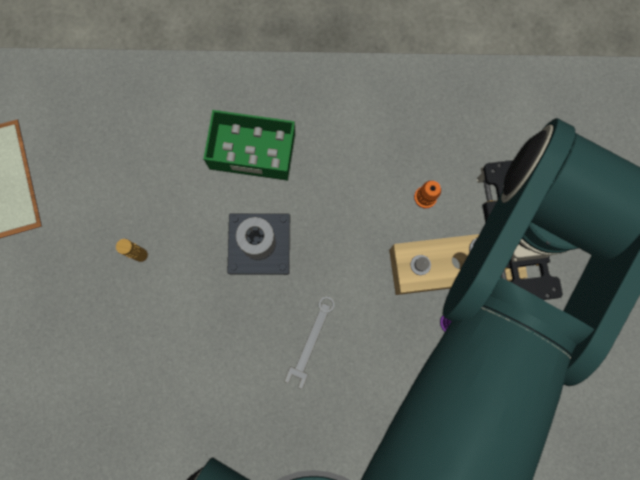

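Run:
```python
from h import *
print(rel([.5638,.1103,.2355]))
c=cv2.imread("pics/l_scene.png");cv2.imwrite("pics/l2.png",cv2.resize(c[250:350,150:270],None,fx=6,fy=6,interpolation=cv2.INTER_CUBIC))
```

```text
(array([0., 0., 0.]), array([ 0.7355,  0.1721, -0.0008]))
```

View pics/l2.png

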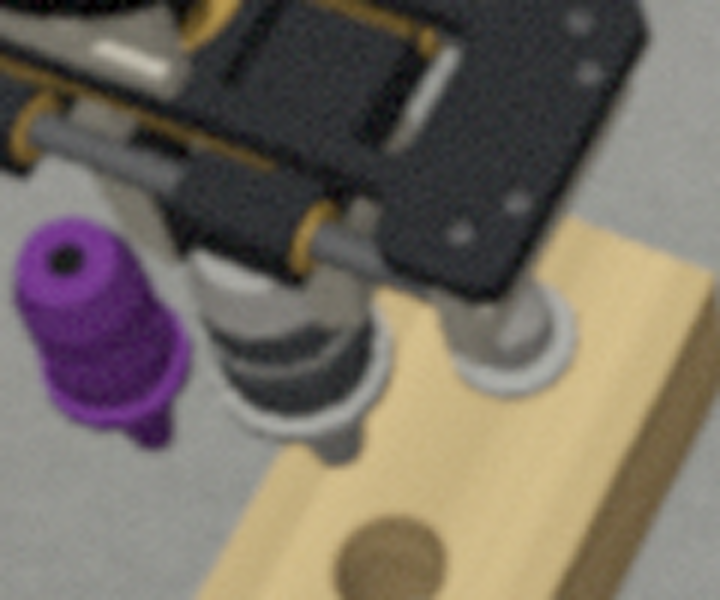

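Call:
{"name": "step_arm", "arguments": {"steps": [[0,0,0,0.06,0.014,0,-1],[0,0,0,0.16,0.038,0,-1],[0,0,0,0.27,0.063,0,-1],[0,0,0,0.38,0.089,0,-1],[0,0,0,0.49,0.115,0,-1],[0,0,0,0.6,0.14,0,-1],[0,0,0,0.69,0.16,0,-1],[0,0,0,0.7355,0.172,0,-1]]}}

```text
time_s: 5.25
tcp_pos: [0.5633, 0.1126, 0.234]
ee_rot: [0.659, 0.752, -0.0, -0.001]
contact_force: [0.3, -0.4, -4.1]
finger_gap: 0.0335
```

Run:
```python
from h import *
st()
for n in("scene","top"):
    c=ctrl.capture(n)["image"][:,:,::-1];cv2.imwrite(f"pics/s_{n}.png",c)
c=cv2.imread("pics/s_scene.png");cv2.imwrite("pics/s2.png",cv2.resize(c[120:260,260:420],None,fx=5,fy=4.2,interpolation=cv2.INTER_CUBIC))
print(rel([.5638,.1103,.165]))
```

```text
t 5.25 tcp [0.5633 0.1126 0.234 ] z [-0.002  0.002 -1.   ] yaw 7.6 F [ 0.3  -0.4  -4.11] M [-0.09 -0.13  0.05] gap 0.0335 j [ 0.15 -0.11  1.6   0.    1.65  0.02]
(array([0., 0., 0.]), array([-0.0045,  0.0004,  0.1377]))
```

View pics/s2.png

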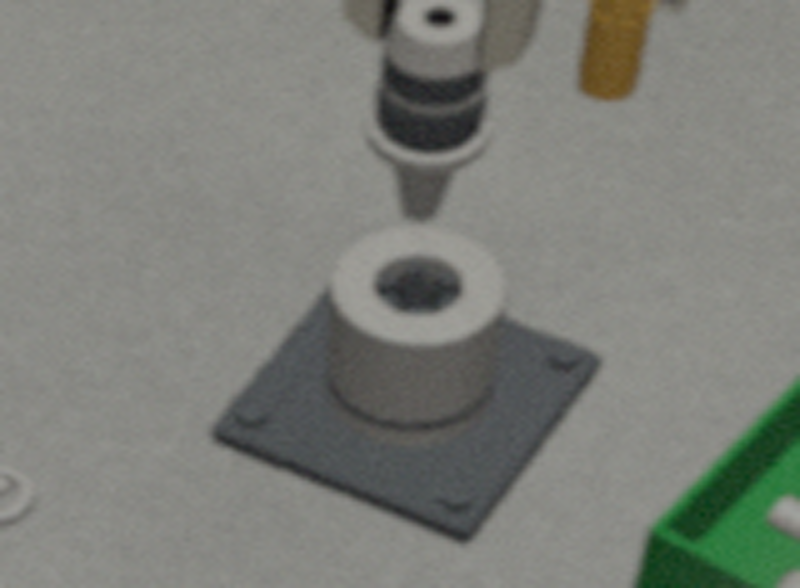

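Run:
```python
from h import *
def pr(n,X):
    p=np.linalg.inv(T[n])@np.append(X,1); q=K[n]@p[:3]; return q[:2]/q[2]
for z in (.274,.204,.154): print(pr("scene",[.5633,.1126,z]))
u=lambda a,b:(260+(a+.5)/5-.5,120+(b+.5)/4.2-.5)
print(u(440,16),u(430,130),u(420,214))
```

```text
[348.02458318 123.30618915]
[345.88385921 150.9882    ]
[344.50481868 168.82077232]
(347.6, 123.42857142857143) (345.6, 150.57142857142856) (343.6, 170.57142857142856)
```

Call:
{"name": "step_arm", "arguments": {"steps": [[0,0,0,-0.0045,0.0004,0.02,-1],[0,0,0,-0.0045,0.0004,0.05,-1],[0,0,0,-0.0045,0.0004,0.08,-1],[0,0,0,-0.0045,0.0004,0.11,-1],[0,0,0,-0.0045,0.0004,0.135,-1],[0,0,0,-0.0045,0.0004,0.15,-1],[0,0,0,-0.0045,0.0004,0.156,-1],[0,0,0,-0.0045,0.0004,0.156,-1]]}}

```text
time_s: 6.35
tcp_pos: [0.5639, 0.1104, 0.156]
ee_rot: [0.658, 0.753, -0.0, -0.001]
contact_force: [2.2, 1.2, -5.2]
finger_gap: 0.0333
```

Run:
```python
from h import *
st()
print(rel([.5638,.1103,.15]))
```

```text
t 6.35 tcp [0.5639 0.1104 0.156 ] z [-0.002  0.002 -1.   ] yaw 7.64 F [ 2.21  1.19 -5.18] M [ 0.11 -0.45 -0.02] gap 0.0333 j [ 0.15 -0.09  1.71  0.    1.52  0.01]
(array([0., 0., 0.]), array([-0.0002, -0.0002,  0.012 ]))
```

Call:
{"name": "step_arm", "arguments": {"steps": [[0,0,0,0,0,0.001,-1],[0,0,0,0,0,0.002,-1],[0,0,0,0,0,0.003,-1],[0,0,0,0,0,0.004,-1],[0,0,0,0,0,0.005,-1],[0,0,0,0,0,0.006,-1],[0,0,0,0,0,0.006,-1],[0,0,0,0,0,0.006,-1]]}}

```text
time_s: 7.35
tcp_pos: [0.5639, 0.1104, 0.153]
ee_rot: [0.658, 0.753, -0.0, -0.001]
contact_force: [1.1, 2.0, -2.6]
finger_gap: 0.033
```

Call:
{"name": "step_arm", "arguments": {"steps": [[0,0,0,0,0,0.0005,-1],[0,0,0,0,0,0.001,-1],[0,0,0,0,0,0.0015,-1],[0,0,0,0,0,0.002,-1],[0,0,0,0,0,0.0025,-1],[0,0,0,0,0,0.0025,-1],[0,0,0,0,0,0.0025,-1],[0,0,0,0,0,0.0025,-1]]}}

```text
time_s: 8.35
tcp_pos: [0.5639, 0.1104, 0.1517]
ee_rot: [0.658, 0.753, 0.0, -0.001]
contact_force: [3.8, 0.5, -2.4]
finger_gap: 0.0331
```

Run:
```python
from h import *
st()
```

```text
t 8.35 tcp [0.5639 0.1104 0.1517] z [-0.002  0.002 -1.   ] yaw 7.64 F [ 3.75  0.52 -2.35] M [ 0.1  -0.84  0.03] gap 0.0331 j [ 0.15 -0.09  1.71  0.    1.52  0.01]
```

Call:
{"name": "step_arm", "arguments": {"steps": [[0,0,0,0,0.001,0,-1],[0,0,0,0,0.0018,0,-1],[0,0,0,0,0.0018,0.0005,-1],[0,0,0,0,0.0018,0.001,-1],[0,0,0,0,0.0018,0.0015,-1],[0,0,0,0,0.0018,0.002,-1],[0,0,0,0,0.0018,0.002,-1],[0,0,0,0,0.0018,0.002,-1]]}}

```text
time_s: 9.35
tcp_pos: [0.5648, 0.1105, 0.1509]
ee_rot: [0.658, 0.753, 0.0, -0.001]
contact_force: [-0.1, 1.1, -0.6]
finger_gap: 0.033
```

Run:
```python
from h import *
st()
```

```text
t 9.35 tcp [0.5648 0.1105 0.1509] z [-0.002  0.002 -1.   ] yaw 7.64 F [-0.06  1.13 -0.55] M [ 0.08 -0.23 -0.05] gap 0.033 j [ 0.15 -0.09  1.71  0.    1.52  0.01]
```

Call:
{"name": "step_arm", "arguments": {"steps": [[0,0,0,0,0,0.0005,-1],[0,0,0,0,0,0.001,-1],[0,0,0,0,0,0.0015,-1],[0,0,0,0,0,0.002,-1],[0,0,0,0,0,0.002,-1],[0,0,0,0,0,0.002,-1],[0,0,0,0,0,0.002,-1],[0,0,0,0,0,0.002,-1]]}}

```text
time_s: 10.35
tcp_pos: [0.5648, 0.1106, 0.1499]
ee_rot: [0.658, 0.753, 0.0, -0.001]
contact_force: [-0.1, 1.1, 4.1]
finger_gap: 0.0332
```

Run:
```python
from h import *
st()
```

```text
t 10.35 tcp [0.5648 0.1106 0.1499] z [-0.002  0.002 -1.   ] yaw 7.64 F [-0.12  1.1   4.08] M [ 0.1  -0.15  0.02] gap 0.0332 j [ 0.15 -0.08  1.71  0.    1.51  0.01]
```

Call:
{"name": "step_arm", "arguments": {"steps": [[0,0,0,0,0,0,0],[0,0,0,0,0,0,0.5],[0,0,0,0,0,0,1],[0,0,0,0,0,0,1],[0,0,0,0,0,-0.03,1],[0,0,0,0,0,-0.08,1],[0,0,0,0,0,-0.14,1],[0,0,0,0,0,-0.2,1]]}}

```text
time_s: 11.35
tcp_pos: [0.565, 0.1103, 0.2521]
ee_rot: [0.658, 0.753, 0.0, -0.001]
contact_force: [0.7, -0.8, 0.7]
finger_gap: 0.0929
```

Run:
```python
from h import *
st()
print(rel([.5404,.3409,.19],down(np.radians(7.5))))
```

```text
t 11.35 tcp [0.565  0.1103 0.2521] z [-0.001  0.002 -1.   ] yaw 7.64 F [ 0.73 -0.76  0.7 ] M [-0.06 -0.12  0.04] gap 0.0929 j [ 0.15 -0.11  1.57  0.    1.68  0.01]
(array([-0.0006, -0.002 ,  0.0023]), array([0.4633, 0.0126, 0.1251]))
```

Call:
{"name": "step_arm", "arguments": {"steps": [[0,0,0,0.05,0.001,0,1],[0,0,0,0.14,0.004,0,1],[0,0,0,0.24,0.007,0.03,1],[0,0,0,0.34,0.01,0.08,1],[0,0,0,0.42,0.0126,0.14,1],[0,0,0,0.4633,0.0126,0.2,1],[0,0,0,0.4633,0.0126,0.21,1],[0,0,0,0.4633,0.0126,0.21,1]]}}

```text
time_s: 12.35
tcp_pos: [0.5408, 0.3405, 0.1488]
ee_rot: [0.658, 0.753, 0.001, -0.001]
contact_force: [0.3, 1.2, 0.1]
finger_gap: 0.0931
```

Run:
```python
from h import *
st()
print(rel([.5404,.3409,.07]))
for n in("scene","top"):
    c=ctrl.capture(n)["image"][:,:,::-1];cv2.imwrite(f"pics/d_{n}.png",c)
c=cv2.imread("pics/d_scene.png");cv2.imwrite("pics/d2.png",cv2.resize(c[60:260,260:460],None,fx=3,fy=3,interpolation=cv2.INTER_CUBIC))
```

```text
t 12.35 tcp [0.5408 0.3405 0.1488] z [-0.     0.002 -1.   ] yaw 7.63 F [0.26 1.21 0.09] M [-0.08 -0.11  0.03] gap 0.0931 j [0.52 0.05 1.58 0.   1.51 0.39]
(array([0., 0., 0.]), array([ 0.0005, -0.0006,  0.1575]))
```

View pics/d2.png

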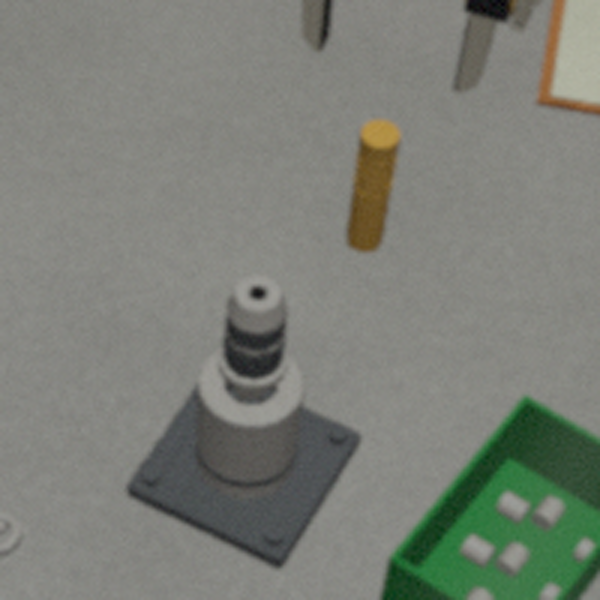

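Call:
{"name": "step_arm", "arguments": {"steps": [[0,0,0,0.0005,-0.0006,0.02,1],[0,0,0,0.0005,-0.0006,0.06,1],[0,0,0,0.0005,-0.0006,0.1,1],[0,0,0,0.0005,-0.0006,0.135,1],[0,0,0,0.0005,-0.0006,0.155,1],[0,0,0,0.0005,-0.0006,0.1575,1],[0,0,0,0.0005,-0.0006,0.1575,0],[0,0,0,0.0005,-0.0006,0.1575,-0.3]], "grip_force": 60}}

```text
time_s: 13.45
tcp_pos: [0.5412, 0.341, 0.0715]
ee_rot: [0.659, 0.752, 0.002, -0.0]
contact_force: [0.6, 0.4, 0.1]
finger_gap: 0.0776
```

Call:
{"name": "step_arm", "arguments": {"steps": [[0,0,0,0,0,0,-0.4],[0,0,0,0,0,0,-1],[0,0,0,0,0,0,-1],[0,0,0,0,0,0,-1],[0,0,0,0,0,0,-1],[0,0,0,0,0,0,-1],[0,0,0,0,0,0,-1],[0,0,0,0,0,0,-1]]}}

```text
time_s: 14.45
tcp_pos: [0.5412, 0.341, 0.0714]
ee_rot: [0.659, 0.752, 0.002, -0.0]
contact_force: [0.4, -0.6, 0.1]
finger_gap: 0.0268
```

Run:
```python
from h import *
st()
c=ctrl.capture("top")["image"][:,:,::-1];cv2.imwrite("pics/n_top.png",c)
d=cv2.imread("pics/d_scene.png")
cv2.imwrite("pics/n2.png",np.hstack([cv2.resize(c[190:290,205:305],None,fx=4,fy=4,interpolation=cv2.INTER_CUBIC),cv2.resize(d[130:230,300:400],None,fx=4,fy=4,interpolation=cv2.INTER_CUBIC)]))
```

```text
t 14.45 tcp [0.5412 0.341  0.0714] z [ 0.002  0.003 -1.   ] yaw 7.59 F [ 0.39 -0.56  0.06] M [ 0.01 -0.16  0.04] gap 0.0268 j [0.52 0.1  1.66 0.   1.38 0.39]
```

View pics/n2.png

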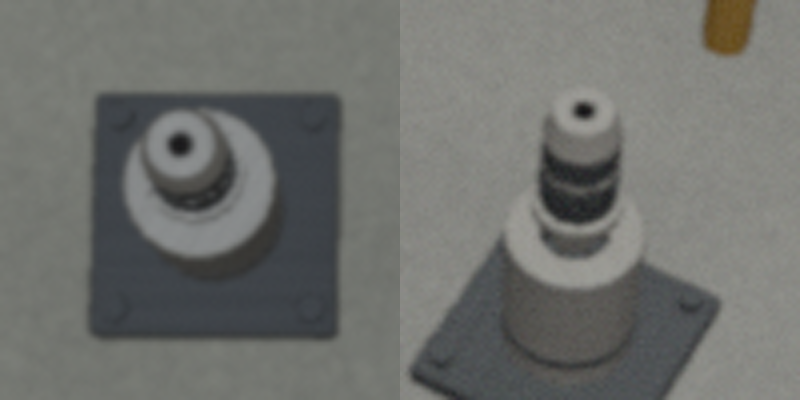

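Run:
```python
from h import *
a=(249.6,225.6);b=(345.4,157.1)
X=tri(a,b);print(X,onz("top",a,.19),onz("scene",b,.19))
```

```text
[0.5637244  0.11098478 0.18913787] [0.56333346 0.11071113 0.19      ] [0.56423839 0.11056597 0.19      ]
```

Call:
{"name": "step_arm", "arguments": {"steps": [[0,0,0,0,0,-0.02,-1],[0,0,0,0,0,-0.07,-1],[0,0,0,0,0,-0.14,-1],[0,0,0,0,0,-0.21,-1],[0,0,0,0,0,-0.29,-1],[0,0,0,0,0,-0.36,-1],[0,0,0,0,0,-0.42,-1],[0,0,0,0,0,-0.44,-1]]}}

```text
time_s: 15.5
tcp_pos: [0.541, 0.3404, 0.2936]
ee_rot: [0.659, 0.752, 0.003, -0.0]
contact_force: [0.6, 0.3, -5.5]
finger_gap: 0.0262
```

Run:
```python
from h import *
st()
print(rel([.5645,.1105,.29],down(np.radians(7.6))))
```

```text
t 15.5 tcp [0.541  0.3404 0.2936] z [ 0.004  0.005 -1.   ] yaw 7.59 F [ 0.55  0.26 -5.46] M [-0.04 -0.08  0.01] gap 0.0262 j [0.52 0.03 1.38 0.   1.73 0.39]
(array([ 0.0043, -0.0039, -0.0001]), array([-0.462 , -0.0141,  0.0053]))
```

Call:
{"name": "step_arm", "arguments": {"steps": [[0,0,0,-0.04,-0.001,0,-1],[0.002,-0.002,0,-0.12,-0.004,0,-1],[0.0043,-0.0039,0,-0.21,-0.007,0,-1],[0.0043,-0.0039,0,-0.3,-0.01,0,-1],[0.0043,-0.0039,0,-0.38,-0.0125,0,-1],[0.0043,-0.0039,0,-0.44,-0.0141,0,-1],[0.0043,-0.0039,0,-0.462,-0.0141,0,-1],[0.0043,-0.0039,0,-0.462,-0.0141,0,-1]]}}

```text
time_s: 16.5
tcp_pos: [0.5643, 0.1099, 0.2919]
ee_rot: [0.659, 0.752, -0.0, -0.0]
contact_force: [-0.3, -0.0, -5.4]
finger_gap: 0.0263
```

Run:
```python
from h import *
st()
print(rel([.5645,.1105,.266]))
for n in("scene",):
    c=ctrl.capture(n)["image"][:,:,::-1];cv2.imwrite(f"pics/e2.png",cv2.resize(c[60:260,260:460],None,fx=3,fy=3,interpolation=cv2.INTER_CUBIC))
```

```text
t 16.5 tcp [0.5643 0.1099 0.2919] z [-0.001 -0.    -1.   ] yaw 7.52 F [-0.32 -0.04 -5.45] M [ 0.05 -0.11  0.01] gap 0.0263 j [ 0.15 -0.11  1.51  0.    1.74  0.02]
(array([0., 0., 0.]), array([0.0011, 0.0006, 0.0519]))
```

View pics/e2.png

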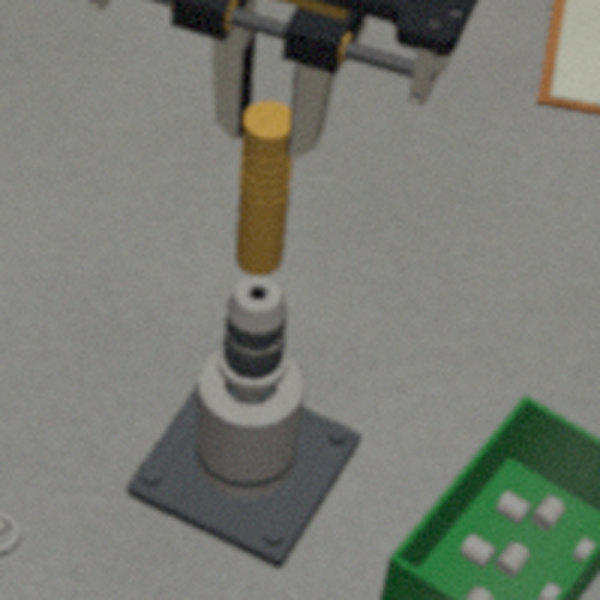

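Call:
{"name": "step_arm", "arguments": {"steps": [[0,0,0,0.0011,0.0006,0.02,-1],[0,0,0,0.0011,0.0006,0.04,-1],[0,0,0,0.0011,0.0006,0.05,-1],[0,0,0,0.0011,0.0006,0.054,-1],[0,0,0,0.0011,0.0006,0.056,-1],[0,0,0,0.0011,0.0006,0.058,-1],[0,0,0,0.0011,0.0006,0.06,-1],[0,0,0,0.0011,0.0006,0.062,-1]]}}

```text
time_s: 17.55
tcp_pos: [0.5645, 0.1112, 0.2611]
ee_rot: [0.659, 0.752, -0.0, -0.0]
contact_force: [0.5, 0.4, -3.9]
finger_gap: 0.0263
```

Call:
{"name": "step_arm", "arguments": {"steps": [[0,0,0,0,0,0.001,-1],[0,0,0,0,0,0.002,-1],[0,0,0,0,0,0.003,-1],[0,0,0,0,0,0.004,-1],[0,0,0,0,0,0.004,-1],[0,0,0,0,0,0.004,-1],[0,0,0,0,0,0.004,-1],[0,0,0,0,0,0.004,-1]]}}

```text
time_s: 18.55
tcp_pos: [0.5645, 0.1112, 0.2592]
ee_rot: [0.659, 0.752, -0.0, -0.0]
contact_force: [-0.2, -0.3, 0.8]
finger_gap: 0.0266
```

Run:
```python
from h import *
st()
```

```text
t 18.55 tcp [0.5645 0.1112 0.2592] z [-0.  0. -1.] yaw 7.57 F [-0.17 -0.27  0.83] M [ 0.06 -0.21  0.01] gap 0.0266 j [ 0.15 -0.11  1.56  0.    1.69  0.02]
```

Call:
{"name": "step_arm", "arguments": {"steps": [[0,0,0,0,0,0.001,-1],[0,0,0,0,0,0.002,-1],[0,0,0,0,0,0.003,-1],[0,0,0,0,0,0.004,-1],[0,0,0,0,0,0.004,-1],[0,0,0,0,0,0.004,-1],[0,0,0,0,0,0.004,-1],[0,0,0,0,0,0.004,-1]]}}

```text
time_s: 19.55
tcp_pos: [0.5645, 0.1112, 0.2571]
ee_rot: [0.659, 0.752, -0.0, -0.0]
contact_force: [0.1, 1.0, -1.1]
finger_gap: 0.0264
```

Call:
{"name": "step_arm", "arguments": {"steps": [[0,0,0,0,0,0.001,-1],[0,0,0,0,0,0.002,-1],[0,0,0,0,0,0.003,-1],[0,0,0,0,0,0.004,-1],[0,0,0,0,0,0.004,-1],[0,0,0,0,0,0.004,-1],[0,0,0,0,0,0.004,-1],[0,0,0,0,0,0.004,-1]]}}

```text
time_s: 20.55
tcp_pos: [0.5645, 0.1112, 0.255]
ee_rot: [0.659, 0.752, -0.0, -0.0]
contact_force: [0.4, 0.6, 0.6]
finger_gap: 0.0266
```

Call:
{"name": "step_arm", "arguments": {"steps": [[0,0,0,0,0,0.001,-1],[0,0,0,0,0,0.002,-1],[0,0,0,0,0,0.003,-1],[0,0,0,0,0,0.004,-1],[0,0,0,0,0,0.005,-1],[0,0,0,0,0,0.005,-1],[0,0,0,0,0,0.005,-1],[0,0,0,0,0,0.005,-1]]}}

```text
time_s: 21.55
tcp_pos: [0.5645, 0.1112, 0.2525]
ee_rot: [0.659, 0.752, -0.0, -0.0]
contact_force: [-0.3, 0.7, 0.8]
finger_gap: 0.0268
```

Run:
```python
from h import *
st()
for n in("scene",):
    c=ctrl.capture(n)["image"][:,:,::-1];cv2.imwrite(f"pics/e3.png",cv2.resize(c[60:260,260:460],None,fx=3,fy=3,interpolation=cv2.INTER_CUBIC))
```

```text
t 21.55 tcp [0.5645 0.1112 0.2525] z [-0.001  0.    -1.   ] yaw 7.57 F [-0.27  0.68  0.78] M [ 0.02 -0.19 -0.02] gap 0.0268 j [ 0.15 -0.11  1.57  0.    1.68  0.02]
```

View pics/e3.png

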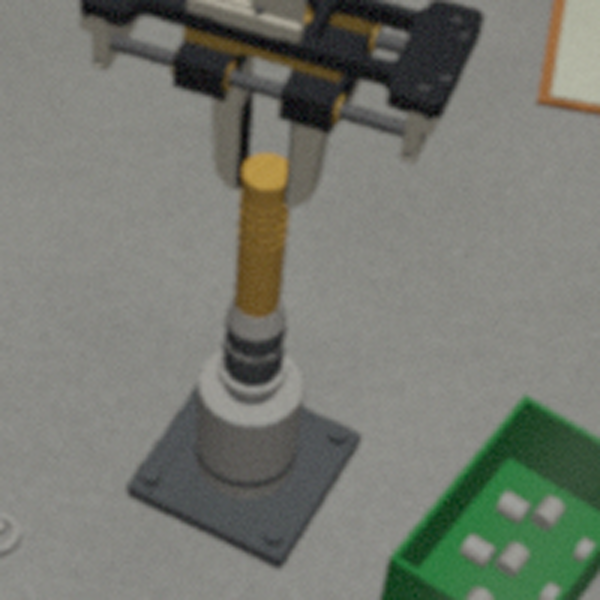

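The collar has visibly moved down (crop y about 370 to 385) and the drift sits centrally on the nose. Carrying on.

Call:
{"name": "step_arm", "arguments": {"steps": [[0,0,0,0,0,0.001,-1],[0,0,0,0,0,0.002,-1],[0,0,0,0,0,0.003,-1],[0,0,0,0,0,0.004,-1],[0,0,0,0,0,0.005,-1],[0,0,0,0,0,0.005,-1],[0,0,0,0,0,0.005,-1],[0,0,0,0,0,0.005,-1]]}}

```text
time_s: 22.6
tcp_pos: [0.5646, 0.1112, 0.2504]
ee_rot: [0.659, 0.752, 0.0, -0.0]
contact_force: [-0.1, -0.4, 5.4]
finger_gap: 0.0269
```

Call:
{"name": "step_arm", "arguments": {"steps": [[0,0,0,0,0,0.001,-1],[0,0,0,0,0,0.002,-1],[0,0,0,0,0,0.003,-1],[0,0,0,0,0,0.004,-1],[0,0,0,0,0,0.004,-1],[0,0,0,0,0,0.004,-1],[0,0,0,0,0,0.004,-1],[0,0,0,0,0,0.004,-1]]}}

```text
time_s: 23.6
tcp_pos: [0.565, 0.1113, 0.2503]
ee_rot: [0.659, 0.752, 0.001, 0.001]
contact_force: [-1.3, 0.1, 15.6]
finger_gap: 0.0267
```

Call:
{"name": "step_arm", "arguments": {"steps": [[0,0,0,0,0,-0.004,-1],[0,0,0,0,0,-0.012,-1],[0,0,0,0,0,-0.024,-1],[0,0,0,0,0,-0.036,-1],[0,0,0,0,0,-0.044,-1],[0,0,0,0,0,-0.046,-1],[0,0,0,0,0,-0.046,-1],[0,0,0,0,0,-0.046,-1]]}}

```text
time_s: 24.6
tcp_pos: [0.5649, 0.1113, 0.2731]
ee_rot: [0.659, 0.752, 0.001, 0.001]
contact_force: [-0.4, -0.1, -4.0]
finger_gap: 0.0266
```

Run:
```python
from h import *
st()
print(rel([.5645,.1108,.253],down(np.radians(7.57))))
for n in("scene",):
    c=ctrl.capture(n)["image"][:,:,::-1];cv2.imwrite(f"pics/e4.png",cv2.resize(c[60:260,260:460],None,fx=3,fy=3,interpolation=cv2.INTER_CUBIC))
```

```text
t 24.6 tcp [0.5649 0.1113 0.2731] z [ 0.002  0.001 -1.   ] yaw 7.57 F [-0.4  -0.1  -3.95] M [-0.   -0.1   0.03] gap 0.0266 j [ 0.15 -0.11  1.54  0.    1.71  0.02]
(array([ 0.0021, -0.0003,  0.    ]), array([-0.0009, -0.0009,  0.0401]))
```

View pics/e4.png

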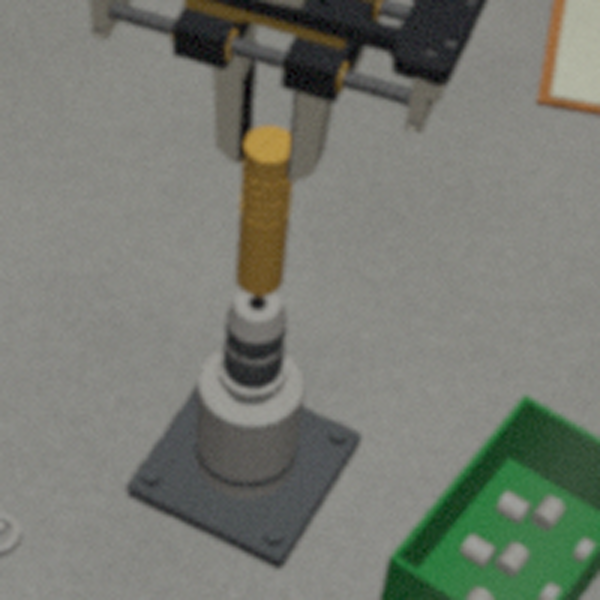

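Call:
{"name": "step_arm", "arguments": {"steps": [[0.001,0,0,-0.0005,-0.0005,0.01,-1],[0.0021,0,0,-0.0009,-0.0009,0.025,-1],[0.0021,0,0,-0.0009,-0.0009,0.036,-1],[0.0021,0,0,-0.0009,-0.0009,0.04,-1],[0.0021,0,0,-0.0009,-0.0009,0.042,-1],[0.0021,0,0,-0.0009,-0.0009,0.042,-1],[0.0021,0,0,-0.0009,-0.0009,0.042,-1],[0.0021,0,0,-0.0009,-0.0009,0.042,-1]]}}

```text
time_s: 25.65
tcp_pos: [0.5646, 0.1108, 0.2522]
ee_rot: [0.659, 0.752, 0.0, -0.0]
contact_force: [-0.6, 0.3, -3.9]
finger_gap: 0.0266
```

Run:
```python
from h import *
st()
```

```text
t 25.65 tcp [0.5646 0.1108 0.2522] z [ 0.  0. -1.] yaw 7.57 F [-0.56  0.28 -3.92] M [-0.02 -0.1  -0.02] gap 0.0266 j [ 0.15 -0.11  1.57  0.    1.68  0.02]
```

Call:
{"name": "step_arm", "arguments": {"steps": [[0,0,0,0,0,0.002,-1],[0,0,0,0,0,0.0035,-1],[0,0,0,0,0,0.005,-1],[0,0,0,0,0,0.0065,-1],[0,0,0,0,0,0.008,-1],[0,0,0,0,0,0.0088,-1],[0,0,0,0,0,0.0095,-1],[0,0,0,0,0,0.0095,-1]]}}

```text
time_s: 26.65
tcp_pos: [0.5651, 0.1109, 0.2503]
ee_rot: [0.659, 0.752, 0.002, 0.001]
contact_force: [-1.8, -0.9, 15.9]
finger_gap: 0.0265
```

Run:
```python
from h import *
st()
```

```text
t 26.65 tcp [0.5651 0.1109 0.2503] z [ 0.004  0.001 -1.   ] yaw 7.57 F [-1.81 -0.88 15.9 ] M [-0.15  0.54  0.02] gap 0.0265 j [ 0.15 -0.11  1.58  0.    1.67  0.02]
```

Call:
{"name": "step_arm", "arguments": {"steps": [[0,0,0,0,0,-0.008,-1],[0,0,0,0,0,-0.02,-1],[0,0,0,0,0,-0.032,-1],[0,0,0,0,0,-0.04,-1],[0,0,0,0,0,-0.04,-1],[0,0,0,0,0,-0.025,-1],[0,0,0,0,0,-0.01,-1],[0,0,0,0,0,-0.006,-1]]}}

```text
time_s: 27.65
tcp_pos: [0.5649, 0.1108, 0.2521]
ee_rot: [0.659, 0.752, 0.001, 0.001]
contact_force: [-0.3, -0.6, -4.1]
finger_gap: 0.0264
```

Run:
```python
from h import *
st()
print(rel([.5646,.1108,.2465],down(np.radians(7.57))))
```

```text
t 27.65 tcp [0.5649 0.1108 0.2521] z [ 0.003  0.001 -1.   ] yaw 7.57 F [-0.25 -0.64 -4.06] M [-0.07 -0.11 -0.1 ] gap 0.0264 j [ 0.15 -0.11  1.57  0.    1.68  0.02]
(array([ 0.0028, -0.0003, -0.    ]), array([ 0.0001, -0.0006,  0.0112]))
```

Call:
{"name": "step_arm", "arguments": {"steps": [[0.0028,0,0,0,-0.0006,0,-1],[0.0028,0,0,0,-0.0006,0.003,-1],[0.0028,0,0,0,-0.0006,0.005,-1],[0.0028,0,0,0,-0.0006,0.007,-1],[0.0028,0,0,0,-0.0006,0.009,-1],[0.0028,0,0,0,-0.0006,0.0105,-1],[0.0028,0,0,0,-0.0006,0.0113,-1],[0.0028,0,0,0,-0.0006,0.0113,-1]]}}

```text
time_s: 28.65
tcp_pos: [0.5654, 0.1109, 0.2502]
ee_rot: [0.659, 0.752, 0.002, 0.002]
contact_force: [-1.9, -0.1, 21.2]
finger_gap: 0.0266
```

Run:
```python
from h import *
st()
```

```text
t 28.65 tcp [0.5654 0.1109 0.2502] z [ 0.005  0.001 -1.   ] yaw 7.57 F [-1.87 -0.12 21.24] M [-0.11  0.62  0.04] gap 0.0266 j [ 0.15 -0.11  1.58  0.    1.67  0.02]
```

The nose took about 26 N with no travel (0.1 mm). That's near the lower edge, so I'll lift clear and repeat the tap slightly firmer, so the last one falls clearly in the band.

Call:
{"name": "step_arm", "arguments": {"steps": [[0,0,0,0,0,-0.008,-1],[0,0,0,0,0,-0.02,-1],[0,0,0,0,0,-0.036,-1],[0,0,0,0,0,-0.046,-1],[0,0,0,0,0,-0.046,-1],[0,0,0,0,0,-0.025,-1],[0,0,0,0,0,-0.01,-1],[0,0,0,0,0,-0.006,-1]]}}

```text
time_s: 29.65
tcp_pos: [0.565, 0.1108, 0.252]
ee_rot: [0.659, 0.752, 0.002, 0.001]
contact_force: [-0.5, 0.5, -4.8]
finger_gap: 0.0264
```

Run:
```python
from h import *
st()
print(rel([.5646,.1108,.2460],down(np.radians(7.57))))
```

```text
t 29.65 tcp [0.565  0.1108 0.252 ] z [ 0.004  0.001 -1.   ] yaw 7.57 F [-0.55  0.52 -4.82] M [-0.05 -0.08 -0.  ] gap 0.0264 j [ 0.15 -0.11  1.58  0.    1.67  0.02]
(array([ 0.0038, -0.0004, -0.    ]), array([ 0.    , -0.0009,  0.0119]))
```

Call:
{"name": "step_arm", "arguments": {"steps": [[0.0038,0,0,0,-0.0009,0,-1],[0.0038,0,0,0,-0.0009,0.003,-1],[0.0038,0,0,0,-0.0009,0.005,-1],[0.0038,0,0,0,-0.0009,0.007,-1],[0.0038,0,0,0,-0.0009,0.009,-1],[0.0038,0,0,0,-0.0009,0.0108,-1],[0.0038,0,0,0,-0.0009,0.0118,-1],[0.0038,0,0,0,-0.0009,0.0118,-1]]}}

```text
time_s: 30.65
tcp_pos: [0.5655, 0.1109, 0.2502]
ee_rot: [0.659, 0.752, 0.002, 0.002]
contact_force: [-2.2, -1.1, 23.5]
finger_gap: 0.0268
```

Run:
```python
from h import *
st()
```

```text
t 30.65 tcp [0.5655 0.1109 0.2502] z [ 0.006  0.001 -1.   ] yaw 7.57 F [-2.25 -1.12 23.54] M [-0.1   0.66 -0.01] gap 0.0268 j [ 0.15 -0.11  1.58  0.    1.67  0.02]
```

Call:
{"name": "step_arm", "arguments": {"steps": [[0,0,0,0,0,-0.008,-1],[0,0,0,0,0,-0.025,-1],[0,0,0,0,0,-0.045,-1],[0,0,0,0,0,-0.065,-1],[0,0,0,0,0,-0.08,-1],[0,0,0,0,0,-0.08,-1],[0,0,0,0,0,-0.08,-1],[0,0,0,0,0,-0.08,-1]]}}

```text
time_s: 31.65
tcp_pos: [0.5652, 0.1108, 0.2898]
ee_rot: [0.659, 0.752, 0.002, 0.002]
contact_force: [-0.2, -0.4, -3.8]
finger_gap: 0.0266
```

Run:
```python
from h import *
st()
print(rel([.541,.341,.2902],down(np.radians(7.57))))
```

```text
t 31.65 tcp [0.5652 0.1108 0.2898] z [ 0.005  0.001 -1.   ] yaw 7.57 F [-0.22 -0.41 -3.84] M [ 0.01 -0.06 -0.04] gap 0.0266 j [ 0.15 -0.11  1.52  0.    1.73  0.02]
(array([ 0.0052, -0.0005, -0.    ]), array([ 0.4627,  0.0126, -0.0006]))
```

Call:
{"name": "step_arm", "arguments": {"steps": [[0.002,0,0,0.04,0.001,0,-1],[0.0052,0,0,0.12,0.004,0,-1],[0.0052,0,0,0.21,0.007,0,-1],[0.0052,0,0,0.3,0.009,0,-1],[0.0052,0,0,0.38,0.011,0,-1],[0.0052,0,0,0.44,0.0126,0,-1],[0.0052,0,0,0.4627,0.0126,0,-1],[0.0052,0,0,0.4627,0.0126,0,-1]]}}

```text
time_s: 32.65
tcp_pos: [0.5406, 0.3417, 0.2896]
ee_rot: [0.658, 0.753, -0.0, -0.0]
contact_force: [0.3, -0.7, -3.8]
finger_gap: 0.0264
```

Run:
```python
from h import *
st()
print(rel([.541,.341,.0765],down(np.radians(7.57))))
for n in("scene",):
    c=ctrl.capture(n)["image"][:,:,::-1];cv2.imwrite(f"pics/f1.png",cv2.resize(c[40:240,270:470],None,fx=3,fy=3,interpolation=cv2.INTER_CUBIC))
```

```text
t 32.65 tcp [0.5406 0.3417 0.2896] z [-0.001  0.    -1.   ] yaw 7.63 F [ 0.32 -0.69 -3.8 ] M [-0.   -0.07  0.05] gap 0.0264 j [0.52 0.03 1.38 0.   1.73 0.39]
(array([-0.0006, -0.0002,  0.0011]), array([-0.0015,  0.0008,  0.4261]))
```

View pics/f1.png

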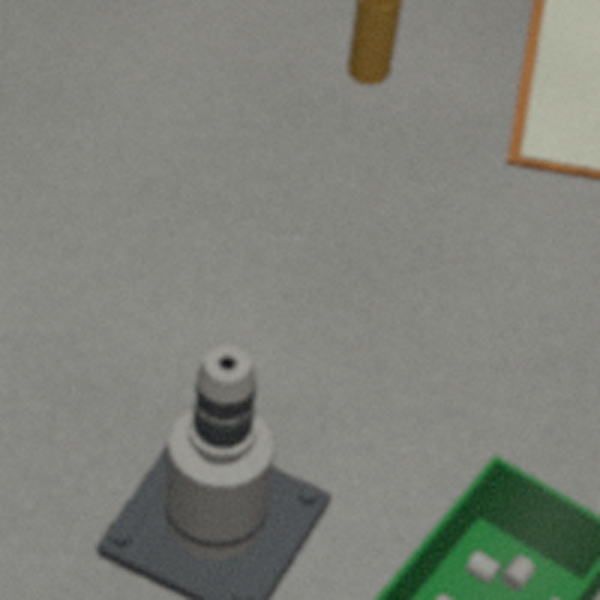

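Call:
{"name": "step_arm", "arguments": {"steps": [[0,0,0,-0.0015,0.0008,0.03,-1],[0,0,0,-0.0015,0.0008,0.1,-1],[0,0,0,-0.0015,0.0008,0.19,-1],[0,0,0,-0.0015,0.0008,0.28,-1],[0,0,0,-0.0015,0.0008,0.35,-1],[0,0,0,-0.0015,0.0008,0.4,-1],[0,0,0,-0.0015,0.0008,0.42,-1],[0,0,0,-0.0015,0.0008,0.424,-1]]}}

```text
time_s: 33.7
tcp_pos: [0.5413, 0.3397, 0.0775]
ee_rot: [0.659, 0.752, -0.0, -0.0]
contact_force: [-0.3, 0.9, -4.0]
finger_gap: 0.0262
```

Run:
```python
from h import *
st()
print(rel([.541,.341,.0712],down(np.radians(7.57))))
```

```text
t 33.7 tcp [0.5413 0.3397 0.0775] z [-0.001 -0.    -1.   ] yaw 7.56 F [-0.34  0.86 -3.97] M [-0.   -0.06 -0.04] gap 0.0262 j [0.52 0.09 1.66 0.   1.39 0.39]
(array([-0.0005,  0.0001, -0.0002]), array([ 0.0026, -0.0003,  0.0126]))
```

Call:
{"name": "step_arm", "arguments": {"steps": [[0,0,0,0.0015,0,0.003,-1],[0,0,0,0.0026,0,0.006,-1],[0,0,0,0.0026,0,0.008,-1],[0,0,0,0.0026,0,0.01,-1],[0,0,0,0.0026,0,0.0115,-1],[0,0,0,0.0026,0,0.0125,-1],[0,0,0,0.0026,0,0.0127,-1],[0,0,0,0.0026,0,0.0127,-1]]}}

```text
time_s: 34.7
tcp_pos: [0.5413, 0.3411, 0.0715]
ee_rot: [0.659, 0.752, -0.0, -0.0]
contact_force: [-0.5, -0.9, 1.5]
finger_gap: 0.0267
```

Run:
```python
from h import *
st()
```

```text
t 34.7 tcp [0.5413 0.3411 0.0715] z [-0.  0. -1.] yaw 7.55 F [-0.45 -0.89  1.55] M [-0.1   0.18  0.04] gap 0.0267 j [0.52 0.1  1.66 0.   1.38 0.39]
```

Bench contact at TCP z 0.0715, with the bar upright. Releasing slowly, then rising.

Call:
{"name": "step_arm", "arguments": {"steps": [[0,0,0,0,0,0,-0.35],[0,0,0,0,0,0,-0.2],[0,0,0,0,0,0,0.2],[0,0,0,0,0,0,0.6],[0,0,0,0,0,0,1],[0,0,0,0,0,0,1],[0,0,0,0,0,0,1],[0,0,0,0,0,0,1]]}}

```text
time_s: 35.7
tcp_pos: [0.5412, 0.3411, 0.0715]
ee_rot: [0.659, 0.752, -0.0, -0.0]
contact_force: [-0.2, 0.1, -0.9]
finger_gap: 0.0912
```

Call:
{"name": "step_arm", "arguments": {"steps": [[0,0,0,0,0,-0.02,1],[0,0,0,0,0,-0.06,1],[0,0,0,0,0,-0.12,1],[0,0,0,0,0,-0.19,1],[0,0,0,0,0,-0.26,1],[0,0,0,0,0,-0.33,1],[0,0,0,0,0,-0.36,1],[0,0,0,0,0,-0.36,1]]}}

```text
time_s: 36.7
tcp_pos: [0.5415, 0.3412, 0.2525]
ee_rot: [0.659, 0.752, 0.001, 0.0]
contact_force: [0.6, -0.2, -0.4]
finger_gap: 0.0928
```

Run:
```python
from h import *
st()
for n in("scene","top"):
    cv2.imwrite(f"pics/z_{n}.png",ctrl.capture(n)["image"][:,:,::-1])
```

```text
t 36.7 tcp [0.5415 0.3412 0.2525] z [ 0.001  0.001 -1.   ] yaw 7.55 F [ 0.62 -0.19 -0.41] M [-0.04 -0.08  0.01] gap 0.0928 j [0.52 0.03 1.44 0.   1.67 0.39]
```

View pics/z_scene.png

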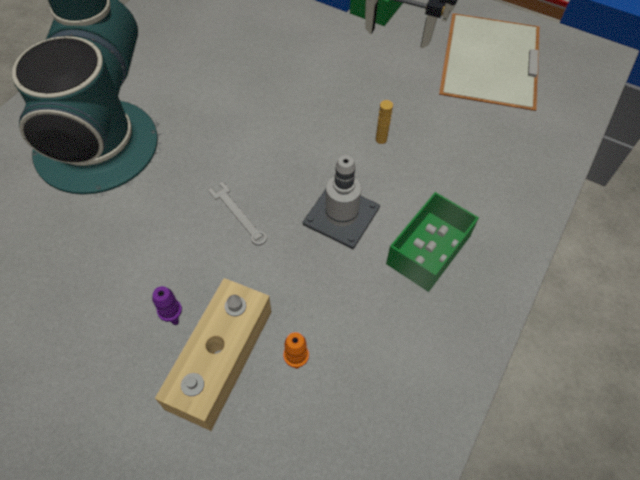

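View pics/z_top.png

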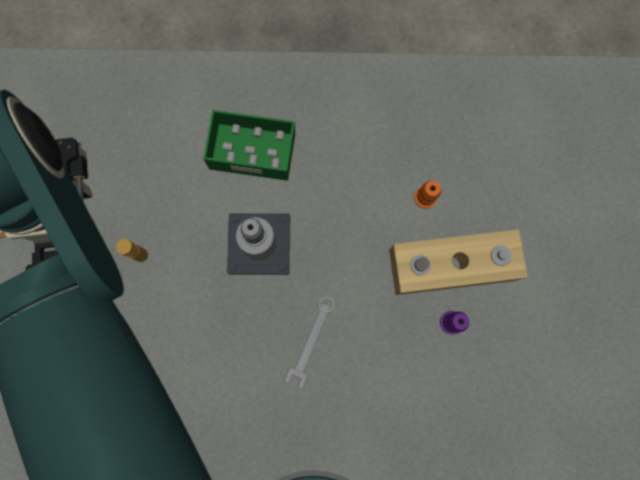

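The drift stands upright at its old spot (scene px 384,122). The chuck sits upright in the socket (px 345,160), and everything else is where it was at the start. Handing in.

```bash
python3 -c "
from plant import ctrl
print(ctrl.finish_job())"
```

```text
the job is handed in; nothing more can be done
None
```

The chuck is seated in the socket and driven home on the stop, and the job was handed in at about 37 s of the 66 s allowed.

- **Hand seating:** I pushed the chuck in with about 4 N and let go with its origin about 20 mm above the socket face.
- **Driving home:** I pressed it down in small, steady steps with the drift rather than sharp blows. The drift met rigid resistance at TCP z 0.2503, about 9 mm above the face, and about 20 N there gave no more travel. The camera showed the nose about 9 to 10 mm lower, roughly agreeing with the 11 mm of travel the TCP heights gave.
- **Check taps:** I lifted clear before each tap, and none moved the chuck by more than 0.1 mm:
  - The first try reached only about 21 N on the nose.
  - The second reached about 26 N, close to the lower limit.
  - The last reached about 28 N.
- **Force readings:** These nose forces are the wrist reading plus the drift's weight of about 5 N. The raw wrist reading at the last tap was 23.5 N. I read forces only at the end of each move, so brief peaks in between weren't recorded.
- **Final state:** The last images show the drift standing upright where it began. The centre, plug, bin, spanner and the orange and purple look-alikes are unmoved, and the gripper is open and touching nothing.

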